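Load the empty lane of the module tester and start it

ROBOT

A 6-joint arm with a two-finger parallel gripper is mounted at the origin on the work surface. World frame = base frame: x ahead of the robot, y to its left, z up, the work surface at z = 0. Lengths are in mm, angles in rad, forces in N, time in s.
With the tool pointing down it reaches from about 275 to 750 mm from the base axis. Payload 10.2 kg.
Tool frame: the origin (TCP) lies at the very end of the fingers, on their centre line; the grasp point (between the pads) lies 19 mm behind it; z points along the fingers, y is the line along which they close (so a half turn about z gives the same grasp; the last joint's range is limited). The gripper opens to 85 mm and grips with 20 to 120 N. Pads are 22 mm wide; open, the fingers measure 114 mm over their backs; the gripper's body (76 mm by 85 mm) begins 54 mm behind the grasp point. The pads swing forward as they close: fully open they stand 13 mm farther back than shut.
Start: joints at [-1.401, 0.313, 1.498, -0, 1.331, -0.223], TCP at [200.946, -485.028, 231.294] pointing down, gripper open.
Joint ranges: [-2.94, 2.94], [-0.97, 2.17], [0.19, 2.56], [-1.23, 4.37], [0.02, 3.11], [-2.88, 2.88]. Speed limits (rad/s): [2.39, 2.39, 3.01, 3.14, 3.14, 3.14].

INTERFACE

Orientations are given as a unit quaternion [w, x, y, z].
In Python, from rig import ctrl, optics gives the robot as it stands. The module is installed in compiled form; this text tells all that it offers.
- The arm moves only by the shell command python3 -m handwheel 'ROWS' [FORCE]. ROWS is JSON, a list that holds one entry, the list of rows, each a list of 5 numbers: the gripper command: -1 is fully open, 1 is shut, values between are in proportion, then the shift along the world's x, y, z in units of 50 mm (1.0 is 50 mm), then the turn about the world's z in units of 8 degrees (1.0 is 8 degrees). In form: [[[gripper, tx, ty, tz, twist], ...]]. A call has 1 to 10 rows; each row shifts and turns the commanded pose from where the row before left it; what a row does not reach is not made up. A row lasts 1/10 s, in which the tool goes at most 50 mm and 8.59 degrees, less where a joint would pass 70% of its speed; a pose out of reach is approached as far as the arm can. A call is refused whole if a number of a shift passes 1 or a number of a turn 1, either way. A call with a gripper value outside its range is refused whole. The fingers move at their own pace and stop on an object; FORCE is the grip in N (left out, the last holds). Time passes only in rows, so rows that do not move let the fingers close. It gives the time, the measured TCP pose, the force, the opening and the grip force at its end, in the units of the state.
- ctrl.sense(): the state, without advancing time (a new reading comes with each control period).
- optics.capture(name): name is "side" or "top"; returns a dict with "img" (420x560x3 uint8, blue, green, red), "K" (3x3 intrinsics, pixels), "dist_coeffs" ([k1, k2, p1, p2, k3] as OpenCV has them; the pictures are not rectified), "R" (3x3) and "t" (3): a world point X has camera coordinates R X + t. Camera axes: x right, y down, z forward; pixel columns grow to the right and rows downward; lengths in mm; the calibration is good to about 2 mm. A picture is of the moment at which its call begins. There is no depth.
- ctrl.finish_job(): hands the job in; it is judged then, once.
The state is a dict: "time_s": time; "joints": joint angles; "dq": joint speeds; "tau": joint torques, N m; "eef_pos": TCP position; "ee_rot": TCP orientation; "force": force on the tool from outside, world axes, zero at the start; "wrist_torque": the same for the moment, N m; "grip_width": opening from 0.0 (shut) to 1.0 (fully open); "grip_force": force on a finger pad.
Only numpy, scipy, OpenCV 4.12 (cv2) and the standard library are available. Lean on these libraries where they do the work, as an engineer would, in place of code of your own. Each camera call takes 0.05 s, during which the arm holds its last target. There are 200 camera calls.

TASK

Two of the tester's three lanes already hold a module and one is empty. Without lifting the module that waits on the orange shuttle, slide the shuttle sideways until the module faces the empty lane, then push the module off it into that lane, past the stiff contact under the hood and on until it comes up solid, gently and without ramming it. Then press the green start button of that lane fully; press no other button, and leave the two loaded modules and the things on the bench where they are.

Things in the scene. Friction and masses are not known exactly. Their poses are not given: they have to be found in the camera images.
- rig: module tester fixed to the bench: base plate with three blue-walled lanes. Origin on the table, on the line of the lane mouths, at the middle lane; x runs into the lanes, y along the row of mouths (to the left seen from the robot), z up. Lanes 90 mm wide at 112 mm pitch, mouths flared to 100 mm, walls 36 mm high. A blue hood, top 74 mm above the table, covers x = 76 to 135 mm and carries the buttons
- lane0 (a point): point on the floor of the right-hand (as seen from the robot) lane at the middle of its mouth (y = -0.112 in the rig's frame), 14 mm above the table
- lane1 (a point): point on the floor of the middle lane at the middle of its mouth (y = 0 in the rig's frame), 14 mm above the table
- lane2 (a point): point on the floor of the left-hand (as seen from the robot) lane at the middle of its mouth (y = 0.112 in the rig's frame), 14 mm above the table
- shuttle (a joint): how far the shuttle has slid from its start along the rig's +y, in m, 0 to 0.38. It stays where it is left; about 3 N moves it. It starts right of all three lanes
- shuttle_mid (a point): middle of the deck top of the shuttle, 14 mm above the table; axes as the rig's. Deck 88 mm (x) x 104 mm (y), open at front and back, an orange guide 7 mm thick along each side (outer faces at y = +-52 mm, 91 mm between them, tops 36 mm above the table). The deck ends 4 mm before the lane mouths. Lined up when its rig y is the lane's; up to 5 mm off is caught by the flare
- module: black test module 80 long (x) x 84 wide (y) x 22 mm, a green circuit board with small parts on top (to 34 mm). Origin at the centre of its underside. It waits on the shuttle between the guides, its x towards the lanes; push its near (-x) face. About 0.3 kg, slides at a few N. Fully home its origin lies 46 to 61 mm past the lane mouth line (varies, found by feel)
- module_a: black test module 80 long (x) x 84 wide (y) x 22 mm, a green circuit board with small parts on top (to 34 mm). Origin at the centre of its underside. Already in one of the lanes (which one varies). Must stay
- module_b: black test module 80 long (x) x 84 wide (y) x 22 mm, a green circuit board with small parts on top (to 34 mm). Origin at the centre of its underside. Already in another lane (which one varies). Must stay
- contact (a joint): travel in m of the grey contact block at the inner end of the empty lane, mostly under the hood: 0 as found, 0.012 pushed right in. It resists all the way (with the module: a steady push of 6 to 16 N), stays where it is left, then meets a solid stop (force climbs past 20 N); the module is fully home beyond 0.0105. Its depth in the lane varies
- start0 (a joint): travel of the start button of the right-hand lane (lane0): 0 up, 6 mm (0.006) fully down; it springs back, about 5 N fully down, and counts as pressed beyond 4 mm
- start1 (a joint): travel of the start button of the middle lane (lane1): 0 up, 6 mm (0.006) fully down; it springs back, about 5 N fully down, and counts as pressed beyond 4 mm
- start2 (a joint): travel of the start button of the left-hand lane (lane2): 0 up, 6 mm (0.006) fully down; it springs back, about 5 N fully down, and counts as pressed beyond 4 mm
- start0_top (a point): top centre of the start button of lane0, green, 26 mm across, on the hood behind that lane's mouth
- start1_top (a point): top centre of the start button of lane1, green, 26 mm across, on the hood behind that lane's mouth
- start2_top (a point): top centre of the start button of lane2, green, 26 mm across, on the hood behind that lane's mouth
- tube: cardboard tube standing on end, 68 mm across, 180 mm high, left of the tester; bystander. Origin at the centre of its underside
- flux: flux bottle with a red cap, 48 mm across, 110 mm high, left of the tester; bystander. Origin at the centre of its underside
- screws: open blue parts bin 90 x 120 x 40 mm, right of the tester; bystander. Origin at the centre of its underside
- brush: small brush lying on the mat right of the tester; bystander
- driver: red-handled screwdriver lying on the mat at the left, towards the robot; bystander
- spool: green solder spool standing on its flange, 60 mm across, 40 mm high, at the left; bystander
Things that resemble listed ones, but are neither listed nor needed, are in the scene too. Leave any yellow look-alike of the module alone.

How it is judged:
By the outcome, as a careful person would: the job done as asked, in the order asked, and still so for the second after the job is handed in, with the robot touching nothing.
It also fails if it takes over 67 s, if anything falls off the work surface, if the arm or the gripper's body presses on something with over 40 N, if the wrist force passes 120 N, or if a joint passes its speed limit or range.

## Working session

There is one attempt and no reset: what is moved stays moved. The work goes in short steps, Python scripts to look and compute and a shell command to move; the robot and the scene stay as the last step left them, time stands still between calls to the robot, and variables do not carry over. Pictures are saved under pics/ and viewed, at most 10 in all, crops included, and the job is handed in when it is done.

```bash
mkdir -p pics; cat > h.py <<'E'
import numpy as np, cv2
from rig import ctrl, optics
def cap(n,f=None):
    c=optics.capture(n)
    c={k:np.array(v) for k,v in c.items()}
    if f: cv2.imwrite('pics/'+f,c['img'])
    return c
def ray(c,px):
    u=cv2.undistortPoints(np.array(px,float).reshape(-1,1,2),c['K'],c['dist_coeffs']).reshape(-1,2)
    d=np.c_[u,np.ones(len(u))]@c['R']; o=-c['R'].T@c['t']
    return o,d
def plane(c,px,z):
    o,d=ray(c,px); return o+d*((z-o[2])/d[:,2])[:,None]
def proj(c,X):
    return cv2.projectPoints(np.array(X,float).reshape(-1,1,3),cv2.Rodrigues(c['R'])[0],c['t'],c['K'],c['dist_coeffs'])[0].reshape(-1,2)
E
python3 - <<'E'
from h import *
for n in('top','side'):
    c=cap(n,n+'0.png'); print(n,-c['R'].T@c['t'],c['R'][2])
s=ctrl.sense(); print(s['time_s'],s['eef_pos'],s['ee_rot'],s['force'],s['grip_width'])
E
```

```text
top [ 326.52060433  -61.46358889 1509.95078647] [ 0.12839028  0.00721444 -0.99169748]
side [  464.94406318 -1374.18685389   947.64255757] [ 0.02041473  0.83696779 -0.54687125]
0.1 [ 200.90315339 -484.79878708  230.78916792] [-5.72556660e-04  9.80775425e-01  1.95139022e-01  2.25568944e-05] [-0.63343277  0.96160663 -0.89066878] 0.9990558930266559
```

View pics/top0.png

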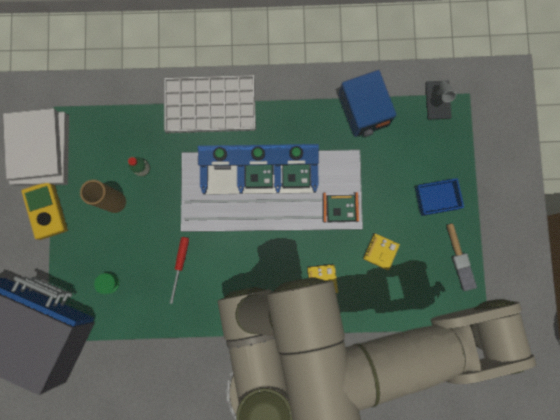

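View pics/side0.png

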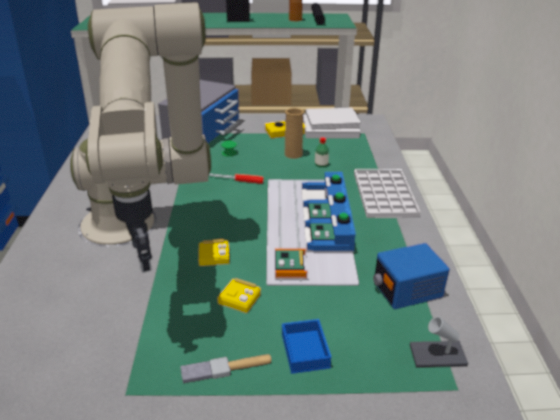

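The top picture shows lane2, at about (221,180), empty. Modules sit in lane1 (259,176) and lane0 (296,177). The shuttle with the module is at (341,208), and the buttons are at (219,153), (258,153) and (296,153). Look-alikes for the module are the yellow ones at (382,251) and (322,275), plus the two loaded ones. I choose the black/green one between the orange guides at (341,208). The side picture agrees: shuttle (290,262), far lane empty.

```bash
python3 - <<'E'
from h import *
c=cap('top'); im=c['img']; hsv=cv2.cvtColor(im,cv2.COLOR_BGR2HSV)
def blobs(m,box,mn=15):
    k=np.zeros_like(m); x0,y0,x1,y1=box; k[y0:y1,x0:x1]=m[y0:y1,x0:x1]
    cs,_=cv2.findContours(k,cv2.RETR_EXTERNAL,cv2.CHAIN_APPROX_NONE)
    return [q for q in cs if cv2.contourArea(q)>mn]
def show(n,q,z):
    r=cv2.minAreaRect(q); p=plane(c,[r[0]],z)[0]; b=plane(c,cv2.boxPoints(r),z)[:,:2]
    print(n,np.round(r[0],1),p.round(1),b.round(0).tolist())
for q in blobs(cv2.inRange(hsv,(3,120,70),(16,255,255)),(310,180,370,235)): show('guide',q,36)
for q in blobs(cv2.inRange(hsv,(50,110,40),(80,255,255)),(195,140,330,168),10): show('btn',q,80)
m=cv2.inRange(hsv,(100,120,60),(125,255,255))
for q in blobs(m,(190,140,330,200),40): show('blue',q,74)
w=cv2.inRange(hsv,(0,0,140),(180,50,255))
for q in blobs(w,(170,145,375,240),500): show('plate',q,6)
x=im[130:240,170:370]; cv2.imwrite('pics/crop1.png',cv2.resize(x,None,fx=4,fy=4,interpolation=cv2.INTER_CUBIC))
E
```

```text
guide [356.4 206.5] [ 530.9 -280.    36. ] [[572.0, -277.0], [572.0, -284.0], [490.0, -283.0], [490.0, -276.0]]
guide [325.  206.5] [ 533.9 -186.7   36. ] [[493.0, -182.0], [575.0, -185.0], [575.0, -191.0], [493.0, -188.0]]
btn [257.5 152.5] [694.4   8.6  80. ] [[705.0, 19.0], [705.0, -2.0], [684.0, -1.0], [684.0, 19.0]]
btn [219.  152.5] [698.  121.8  80. ] [[709.0, 131.0], [708.0, 113.0], [687.0, 113.0], [688.0, 131.0]]
btn [296.  151.5] [ 693.6 -104.6   80. ] [[705.0, -93.0], [704.0, -117.0], [683.0, -116.0], [684.0, -93.0]]
blue [240.5 176.5] [625.4  60.6  74. ] [[657.0, 67.0], [657.0, 53.0], [594.0, 54.0], [594.0, 69.0]]
blue [207.5 167. ] [657.  157.2  74. ] [[721.0, 184.0], [719.0, 128.0], [593.0, 130.0], [595.0, 186.0]]
blue [269.5 164.5] [658.6 -25.5  74. ] [[602.0, 118.0], [725.0, 116.0], [716.0, -171.0], [593.0, -166.0]]
plate [270.5 190.7] [592.5 -24.7   6. ] [[719.0, 252.0], [709.0, -304.0], [468.0, -296.0], [477.0, 250.0]]
```

View pics/crop1.png

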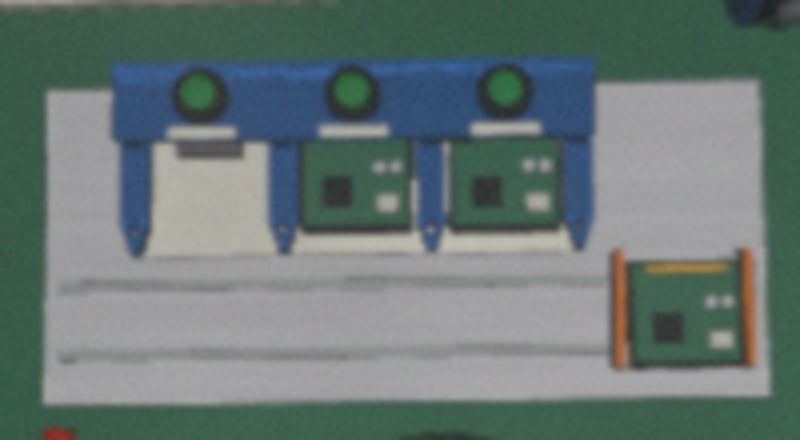

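The crop confirms the choice: the black module with the green board sits between the orange guides at crop (680,310). Lane2 is empty, with the grey contact visible at crop (210,150). The shuttle needs about 358 mm of travel. I'll move over to its right side.

```bash
python3 -m handwheel '[[[1,0.66,0.33,-0.15,-0.3],[1,0.66,0.33,-0.15,-0.3],[1,0.66,0.33,-0.15,-0.3],[1,0.66,0.33,-0.15,-0.3],[1,0.66,0.33,-0.15,-0.3],[1,0.66,0.33,-0.15,-0.3],[1,0.66,0.33,-0.15,-0.3],[1,0.66,0.33,-0.15,-0.3],[1,0.66,0.33,-0.15,-0.3],[1,0.66,0.33,-0.15,-0.3]]]' 40
python3 -m handwheel '[[[1,0,0,0,0],[1,0,0,0,0]]]'
python3 - <<'E'
from h import *
s=ctrl.sense(); print(s['eef_pos'],s['ee_rot'],s['force'],s['grip_width'],s['time_s'])
E
```

```text
time_s: 1.15
eef_pos: [532.1, -319.1, 155.7]
ee_rot: [-0.0, 1.0, -0.014, -0.0]
force: [0.9, -1.9, -0.5]
grip_width: 0.003
grip_force: 0.0
time_s: 1.35
eef_pos: [531.0, -319.6, 155.7]
ee_rot: [-0.0, 1.0, -0.012, -0.001]
force: [-0.1, -0.4, -0.0]
grip_width: 0.0
grip_force: 0.0
[ 530.98716906 -319.61077851  155.67732912] [-2.87883572e-04  9.99924518e-01 -1.22721768e-02 -5.18718060e-04] [-0.06061101 -0.36159059 -0.02897394] 0.0003145451658464669 1.35
```

```bash
python3 -m handwheel '[[[1,0,0,-0.5,0],[1,0,0,-0.5,0],[1,0,0,-0.5,0],[1,0,0,-0.5,0],[1,0,0,-0.4,0],[1,0,0,-0.2,0],[1,0,0,0,0]]]'
python3 -m handwheel '[[[1,0,0.1,0,0],[1,0,0.1,0,0],[1,0,0.1,0,0],[1,0,0.1,0,0],[1,0,0,0,0]]]'; python3 - <<'E'
from h import *
c=cap('top','t1.png');cv2.imwrite('pics/crop2.png',cv2.resize(c['img'][130:240,170:370],None,fx=4,fy=4))
E
```

```text
time_s: 2.05
eef_pos: [529.9, -320.3, 25.6]
ee_rot: [-0.001, 1.0, -0.014, -0.001]
force: [0.6, 0.1, 0.0]
grip_width: 0.001
grip_force: 0.0
time_s: 2.55
eef_pos: [531.1, -299.2, 26.6]
ee_rot: [0.0, 1.0, -0.013, 0.0]
force: [0.5, -0.3, -0.2]
grip_width: -0.0
grip_force: 0.0
```

View pics/crop2.png

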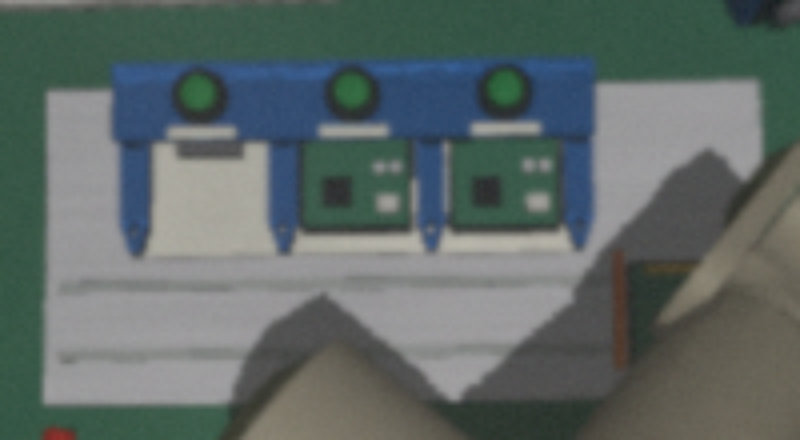

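The picture shows the arm over the shuttle's right side. The left guide at crop (620,310) has not moved. Pushing along +y.

```bash
python3 -m handwheel '[[[1,0,0.06,0,0],[1,0,0.1,0,0],[1,0,0.2,0,0],[1,0,0.3,0,0],[1,0.01,0.3,0,0],[1,0.01,0.3,0,0],[1,0.01,0.3,0,0],[1,0.01,0.3,0,0],[1,0.01,0.3,0,0],[1,0.01,0.3,0,0]]]'
python3 -m handwheel '[[[1,0.01,0.3,0,0],[1,0.01,0.3,0,0],[1,0,0.3,0,0],[1,0.01,0.3,0,0],[1,0,0.3,0,0],[1,0.01,0.3,0,0],[1,0,0.3,0,0],[1,0.01,0.3,0,0],[1,0.01,0.3,0,0],[1,0,0.3,0,0]]]'
python3 -m handwheel '[[[1,0.01,0.3,0,0],[1,0.01,0.3,0,0],[1,0,0.25,0,0],[1,0.01,0.2,0,0],[1,0,0.1,0,0],[1,0,0.05,0,0],[1,0,0,0,0]]]'
python3 - <<'E'
from h import *
c=cap('top','t2.png');cv2.imwrite('pics/crop3.png',cv2.resize(c['img'][130:240,170:370],None,fx=4,fy=4))
hsv=cv2.cvtColor(c['img'],cv2.COLOR_BGR2HSV);m=cv2.inRange(hsv,(3,120,50),(16,255,255))
k=np.zeros_like(m);k[180:235,180:370]=m[180:235,180:370]
for q in cv2.findContours(k,0,1)[0]:
    if cv2.contourArea(q)>10:
        r=cv2.minAreaRect(q);print(r,plane(c,[r[0]],36)[0].round(1))
E
```

```text
time_s: 3.6
eef_pos: [533.7, -175.7, 26.3]
ee_rot: [-0.0, 1.0, -0.013, -0.0]
force: [-4.0, -3.5, 2.5]
grip_width: -0.004
grip_force: 2.1
time_s: 4.6
eef_pos: [537.0, -25.7, 26.3]
ee_rot: [-0.0, 1.0, -0.013, 0.0]
force: [-1.0, -3.8, 1.1]
grip_width: -0.003
grip_force: 1.8
time_s: 5.3
eef_pos: [538.7, 33.2, 26.3]
ee_rot: [-0.0, 1.0, -0.013, 0.0]
force: [0.3, 0.2, -0.3]
grip_width: 0.003
grip_force: 0.0
```

View pics/crop3.png

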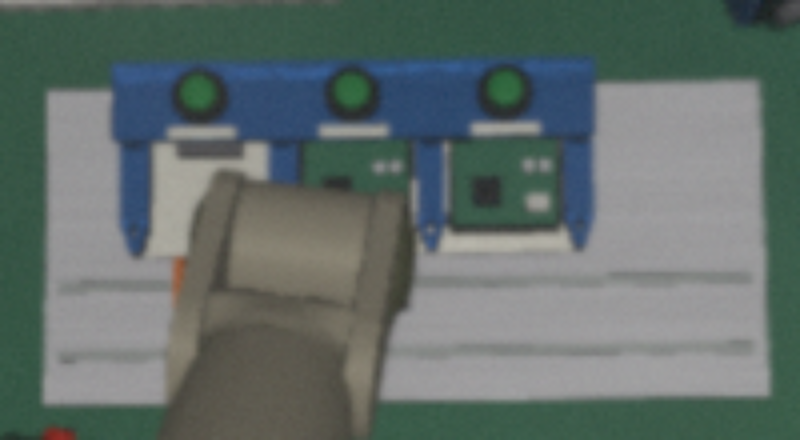

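Crop 3 shows the shuttle almost there: the left guide is visible at crop (181,278). The lane2 wall tips are at crop (135,248) and (284,250).

```bash
python3 - <<'E'
from h import *
c=cap('top'); hsv=cv2.cvtColor(c['img'],cv2.COLOR_BGR2HSV)
m=cv2.inRange(hsv,(100,110,50),(125,255,255)); m[:170]=0;m[:,:190]=0
# wall centres for rows 175..183 (z 36)
for r in (170,174,178,184,188):
    xs=np.where(m[r,190:325])[0]+190
    for g in np.split(xs,np.where(np.diff(xs)>2)[0]+1):
        if len(g)>2: print(r,g[0],g[-1],plane(c,[[g.mean(),r]],36)[0][:2].round(1))
g=c['img'][195:206,208:224].astype(int); o=g[:,:,2]-g[:,:,0]
for i in range(0,8,2): 
    w=np.clip(o[i]-25,0,None); x=(w*np.arange(208,224)).sum()/w.sum(); print(195+i,o[i].tolist(),plane(c,[[x,195+i]],36)[0][:2].round(1))
E
```

```text
170 201 206 [656.9 175.1]
170 238 244 [653.3  61.9]
170 274 279 [649.8 -45.2]
170 311 316 [ 646.1 -156.7]
174 201 206 [644.6 175.3]
174 238 243 [641.   63.7]
174 275 279 [637.5 -46.4]
174 311 316 [ 633.8 -156.2]
178 201 206 [632.3 175.4]
178 275 279 [625.2 -46. ]
178 312 317 [ 621.5 -158.8]
184 201 206 [613.9 175.6]
184 275 280 [606.8 -46.9]
184 312 317 [ 603.2 -158.1]
195 [-2, 0, 0, 3, 8, 41, 78, 75, 32, 17, 17, 14, 15, 15, 18, 16] [579.4 143.4]
197 [1, -1, -2, 0, 11, 55, 89, 79, 38, 19, 16, 15, 18, 17, 16, 12] [573.3 143.7]
199 [-1, 0, 0, -2, 11, 56, 87, 67, 32, 18, 16, 16, 17, 19, 15, 13] [567.2 144.2]
201 [0, -1, -2, 1, 14, 61, 79, 41, 20, 16, 17, 14, 17, 17, 13, 9] [561.2 145.3]
```

```bash
python3 -m handwheel '[[[1,0,0.1,0,0],[1,0,0.1,0,0],[1,0.01,0.1,0,0],[1,0,0.1,0,0],[1,0,0.05,0,0],[1,0,0.02,0,0],[1,0,0,0,0]]]'
python3 -m handwheel '[[[1,0,-0.4,0,0],[1,-0.1,-0.5,0.4,0],[1,-0.5,-0.5,0.5,0],[1,-0.7,-0.5,0.5,0],[1,-0.7,-0.5,0.2,0],[1,-0.7,-0.5,0,0],[1,-0.5,-0.5,0,0],[1,-0.2,-0.5,0,0],[1,0,0,0,0]]]'
python3 - <<'E'
from h import *
c=cap('top','t3.png');cv2.imwrite('pics/crop4.png',cv2.resize(c['img'][130:240,170:370],None,fx=4,fy=4))
g=c['img'].astype(int); o=g[:,:,2]-g[:,:,0]
for r in range(196,218,3):
    w=np.clip(o[r,195:255]-35,0,None); xs=np.arange(195,255)
    out=[]
    for a in (xs<225,xs>=225):
        if w[a].sum()>30: out.append(plane(c,[[(w[a]*xs[a]).sum()/w[a].sum(),r]],36)[0][:2].round(1).tolist())
    print(r,out)
E
```

```text
time_s: 6.1
eef_pos: [539.0, 56.7, 26.3]
ee_rot: [-0.0, 1.0, -0.013, 0.0]
force: [0.9, -1.3, 0.3]
grip_width: -0.005
grip_force: 0.4
time_s: 7.0
eef_pos: [368.1, -140.2, 106.5]
ee_rot: [0.0, 1.0, -0.015, 0.0]
force: [-0.3, -0.1, 0.2]
grip_width: 0.002
grip_force: 0.0
196 [[577.1, 166.4], [574.0, 70.4]]
199 [[567.2, 143.8], [565.3, 84.6]]
202 [[558.8, 166.3], [555.8, 70.8]]
205 [[549.8, 166.2], [546.7, 71.2]]
208 [[540.7, 166.4], [537.7, 71.5]]
211 [[531.6, 166.8], [528.6, 71.7]]
214 [[522.6, 167.2], [519.6, 71.8]]
217 [[513.6, 167.4], [510.5, 71.8]]
```

View pics/crop4.png

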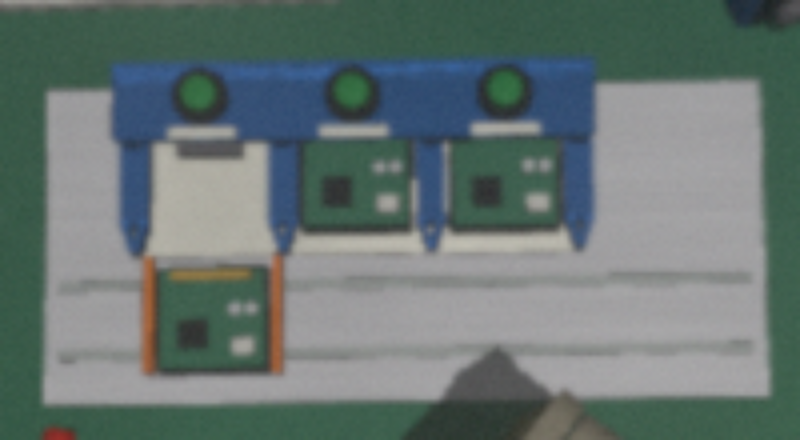

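Crop 4 shows the guides at crop x 149 and 278 and the module at (213,320). The shuttle sits about 2–4 mm to the right of the lane line, so I'll nudge it +3 mm and then go behind the module.

```bash
python3 -m handwheel '[[[1,0.4,0.5,0,0],[1,0.7,0.5,0,0],[1,0.7,0.5,0,0],[1,0.7,0.5,-0.2,0],[1,0.6,0.5,-0.4,0],[1,0.3,0.5,-0.5,0],[1,0,0.3,-0.5,0],[1,0,0.2,0,0],[1,0,0.2,0,0],[1,0,0.1,0,0]]]'
python3 -m handwheel '[[[1,0,0.1,0,0],[1,0,0.08,0,0],[1,0,0,0,0]]]'
```

```text
time_s: 8.05
eef_pos: [539.5, 52.4, 27.7]
ee_rot: [0.0, 1.0, -0.013, 0.001]
force: [0.2, -0.5, 0.1]
grip_width: -0.0
grip_force: 0.0
time_s: 8.35
eef_pos: [539.4, 60.4, 27.1]
ee_rot: [0.0, 1.0, -0.013, 0.001]
force: [0.4, -0.2, 0.1]
grip_width: 0.002
grip_force: 0.4
```

```bash
python3 -m handwheel '[[[1,0,-0.4,0,0],[1,-0.2,-0.1,0.4,0],[1,-0.5,0.1,0.6,0],[1,-0.5,0.4,0.4,0],[0.3,-0.4,0.6,0,0],[0.3,0,0.64,0,0],[0.3,0,0,-0.4,0],[0.3,0,0,-0.6,0],[0.3,0,0,-0.4,0],[0.3,0,0,0,0]]]'
python3 - <<'E'
from h import *
c=cap('top','t4.png');v=np.hstack([cv2.resize(c['img'][140:250,180:260],(400,550)),cv2.resize(cap('side')['img'][160:270,250:330],(400,550))]);cv2.imwrite('pics/v5.png',v)
E
```

```text
time_s: 9.35
eef_pos: [457.5, 122.3, 24.5]
ee_rot: [-0.0, 1.0, -0.013, -0.002]
force: [-0.7, 0.5, -0.2]
grip_width: 0.349
grip_force: 0.0
```

View pics/v5.png

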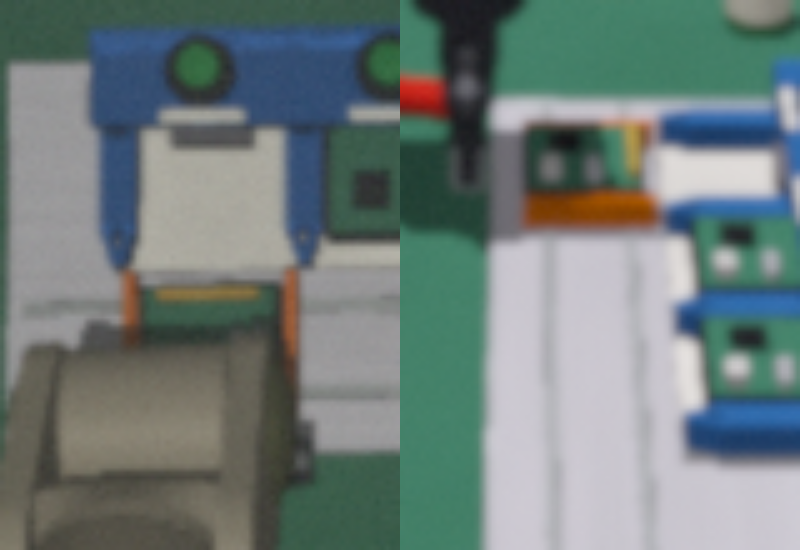

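Left half: guides at x 130 and 291 (mid 210) and wall tips at 121 and 304 (mid 212), so it is aligned within about 2 mm. Right half: the fingers at (465,180) are behind the module, which is still flat on the deck. Pushing.

```bash
python3 -m handwheel '[[[0.3,0.2,0,0,0],[0.3,0.2,0,0,0],[0.3,0.1,0,0,0],[0.3,0.1,0,0,0],[0.3,0.2,0,0,0],[0.3,0.2,-0.01,0,0],[0.3,0.2,0,0,0],[0.3,0.2,-0.01,0,0]]]'
python3 -m handwheel '[[[0.3,0.2,0,0,0],[0.3,0.1,0,0,0],[0.3,0.1,0,0,0],[0.3,0.1,-0.01,0,0]]]'
python3 -m handwheel '[[[0.3,0.1,0,0,0],[0.3,0.1,0,0,0],[0.3,0.05,0,0,0]]]'
```

```text
time_s: 10.25
eef_pos: [529.7, 121.5, 26.3]
ee_rot: [-0.0, 1.0, -0.013, -0.0]
force: [-2.7, -0.4, 2.3]
grip_width: 0.348
grip_force: 1.6
time_s: 10.65
eef_pos: [554.2, 121.0, 26.1]
ee_rot: [-0.0, 1.0, -0.013, -0.0]
force: [-2.3, -0.4, -1.9]
grip_width: 0.353
grip_force: 0.6
time_s: 10.95
eef_pos: [566.9, 120.9, 26.3]
ee_rot: [0.0, 1.0, -0.013, 0.0]
force: [-1.3, -0.5, -0.1]
grip_width: 0.349
grip_force: 0.7
```

```bash
python3 -m handwheel '[[[0.3,0.04,0,0,0],[0.3,0.02,0,0,0],[0.3,0.02,0,0,0]]]'|grep -E 'pos|^force'
python3 -m handwheel '[[[0.3,0.02,0,0,0],[0.3,0.02,0,0,0],[0.3,0.02,0,0,0]]]'|grep -E 'pos|^force'
python3 -m handwheel '[[[0.3,0.02,0,0,0],[0.3,0.02,0,0,0]]]'|grep -E 'pos|^force'
```

```text
eef_pos: [569.2, 121.0, 26.2]
force: [-9.3, -1.1, 3.9]
eef_pos: [572.2, 120.9, 25.8]
force: [-5.7, -1.4, -1.6]
eef_pos: [574.2, 120.9, 25.7]
force: [-6.3, -1.7, 0.2]
```

```bash
python3 -m handwheel '[[[0.3,0.02,0,0,0],[0.3,0.02,0,0,0]]]'|grep -E 'pos|^force'
python3 -m handwheel '[[[0.3,0.02,0,0,0],[0.3,0.02,0,0,0]]]'|grep -E 'pos|^force'
python3 -m handwheel '[[[0.3,0.02,0,0,0]]]'|grep -E 'pos|^force'
```

```text
eef_pos: [576.2, 120.9, 25.7]
force: [-4.7, -1.8, -0.4]
eef_pos: [578.2, 120.9, 25.7]
force: [-5.6, -2.1, -0.9]
eef_pos: [579.2, 120.9, 25.7]
force: [-6.5, -1.0, -0.4]
```

```bash
python3 -m handwheel '[[[0.3,0.02,0,0,0]]]'|grep -E 'pos|^force'
python3 -m handwheel '[[[0.3,0.02,0,0,0]]]'|grep -E 'pos|^force'
python3 -m handwheel '[[[0.3,0.02,0,0,0]]]'|grep -E 'pos|^force'
```

```text
eef_pos: [580.2, 120.8, 25.7]
force: [-6.1, -1.5, -1.3]
eef_pos: [580.8, 120.8, 25.6]
force: [-8.9, -2.0, 0.3]
eef_pos: [580.9, 120.8, 25.3]
force: [-14.7, -2.7, 4.0]
```

```bash
python3 -m handwheel '[[[0.3,0.02,0,0,0]]]'|grep -E 'pos|^force'
python3 -m handwheel '[[[0.3,0.02,0,0,0]]]'|grep -E 'pos|^force'
```

```text
eef_pos: [580.9, 120.8, 25.2]
force: [-20.3, -3.2, 6.8]
eef_pos: [581.0, 120.8, 25.2]
force: [-25.0, -3.8, 11.6]
```

Solid stop at x=581 with the force past 20 N, about 12 mm after the contact was met. Backing off, then rising beside the button.

```bash
python3 -m handwheel '[[[0.3,-0.2,0,0,0],[0.3,-0.3,0,0,0],[0.3,-0.4,0,0,0],[1,-0.2,0,0.5,0],[1,0,0,0.6,0],[1,0,0,0.8,0],[1,0.4,0,0.2,0],[1,0.8,0,0,0],[1,0.8,0,0,0],[1,0.8,0,0,0]]]'
python3 -m handwheel '[[[1,0.6,0,0,0],[1,0,0,0,0]]]'
python3 - <<'E'
from h import *
c=cap('top','t6.png');d=cap('side','s6.png')
v=np.hstack([cv2.resize(c['img'][140:250,180:260],(400,550)),cv2.resize(d['img'][150:260,270:350],(400,550))]);cv2.imwrite('pics/v6.png',v)
h=cv2.cvtColor(d['img'],cv2.COLOR_BGR2HSV)
m=cv2.inRange(h,(50,120,40),(80,255,255));m[:165]=0;m[230:]=0;m[:,:326]=0;m[:,352:]=0
for q in cv2.findContours(m,0,1)[0]:
    if cv2.contourArea(q)>10:
        r=cv2.minAreaRect(q);print(r[0],[plane(d,[r[0]],z)[0].round(1).tolist() for z in (80,84)])
E
```

```text
time_s: 13.75
eef_pos: [672.2, 121.0, 131.9]
ee_rot: [-0.0, 1.0, -0.013, 0.001]
force: [-0.3, -0.6, 0.5]
grip_width: -0.001
grip_force: 0.0
time_s: 13.95
eef_pos: [702.8, 120.4, 130.0]
ee_rot: [0.0, 1.0, -0.013, 0.001]
force: [-0.7, 0.5, -0.4]
grip_width: -0.0
grip_force: 0.0
(343.0, 216.0) [[691.9, -89.4, 80.0], [690.8, -95.4, 84.0]]
(339.0000305175781, 196.00001525878906) [[693.3, 21.0, 80.0], [692.2, 14.5, 84.0]]
(336.0, 177.5) [[697.2, 135.4, 80.0], [696.1, 128.5, 84.0]]
(346.5, 179.0) [[730.3, 125.5, 80.0], [729.1, 118.6, 84.0]]
(329.5, 167.5) [[682.9, 203.2, 80.0], [681.9, 195.9, 84.0]]
```

View pics/v6.png

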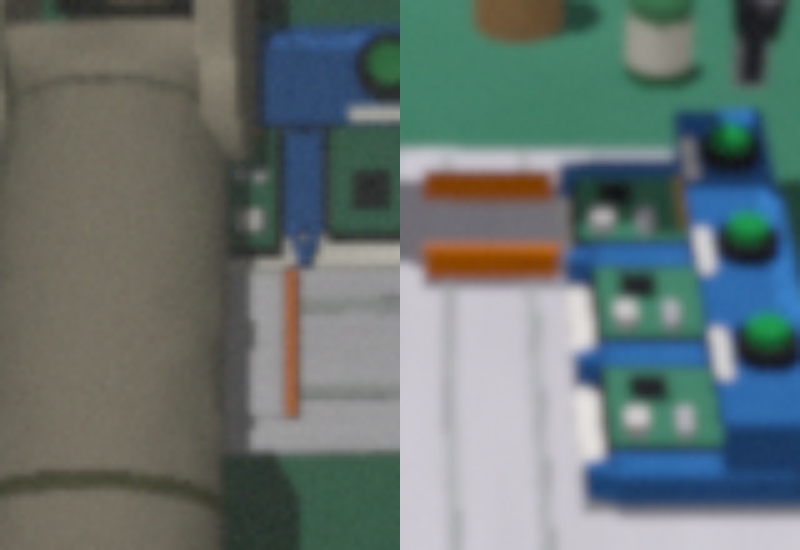

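The module is seated in lane2 (right half, (625,205)) in line with the walls, the shuttle is empty, and the other modules have not moved. Button 2 triangulates to about (696,121,87). Pressing.

```bash
python3 -m handwheel '[[[1,-0.13,0.01,0,0],[1,0,0,-0.3,0],[1,0,0,-0.3,0],[1,0,0,-0.1,0],[1,0,0,-0.06,0],[1,0,0,-0.04,0],[1,0,0,0,0]]]'|grep -E 'pos|^force'
python3 -m handwheel '[[[1,0,0,-0.04,0],[1,0,0,-0.04,0]]]'|grep -E 'pos|^force'
python3 -m handwheel '[[[1,0,0,-0.04,0],[1,0,0,-0.02,0]]]'|grep -E 'pos|^force'
```

```text
eef_pos: [693.9, 121.5, 91.6]
force: [-3.9, 0.3, 2.8]
eef_pos: [694.4, 121.5, 89.7]
force: [-10.9, -0.8, 23.6]
eef_pos: [694.5, 121.5, 89.5]
force: [-17.6, -2.1, 36.4]
```

```bash
python3 -m handwheel '[[[1,0,0,0.04,0],[1,0,0,0,0]]]'|grep -E 'pos|^force'; python3 - <<'E'
from h import *
d=cap('side','s7.png');cv2.imwrite('pics/v7.png',cv2.resize(d['img'][120:240,270:390],(600,600)))
print(ctrl.sense()['joints'])
E
```

```text
eef_pos: [694.4, 121.5, 89.8]
force: [-11.2, -1.3, 21.1]
[ 7.60109867e-03  8.33598954e-01  1.02773643e+00 -2.69763825e-04
  1.27763532e+00  1.60432266e+00]
```

View pics/v7.png

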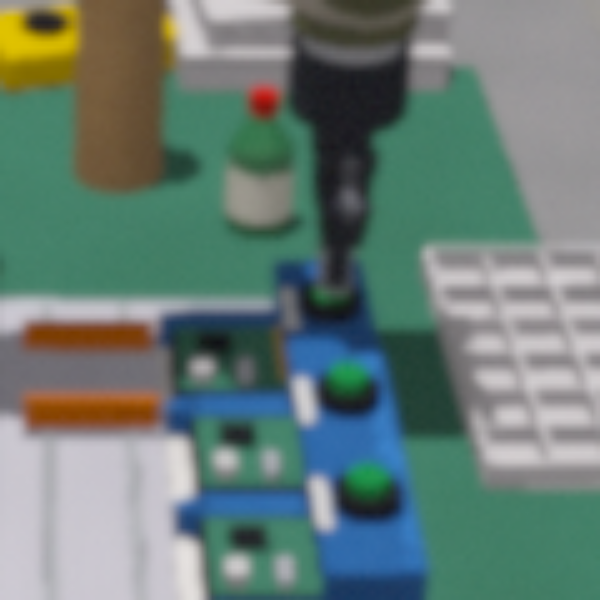

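The fingers are squarely on lane2's button (325,295), whose green has mostly disappeared. I'll back off in small steps and read the spring force to check the travel.

```bash
for i in 1; do
python3 -m handwheel '[[[1,0,0,0.03,0],[1,0,0,0,0]]]'|grep -E 'pos|^force'
python3 -m handwheel '[[[1,0,0,0.02,0],[1,0,0,0,0]]]'|grep -E 'pos|^force'
python3 -m handwheel '[[[1,0,0,0.02,0],[1,0,0,0,0]]]'|grep -E 'pos|^force'
python3 -m handwheel '[[[1,0,0,0.02,0],[1,0,0,0,0]]]'|grep -E 'pos|^force'
python3 -m handwheel '[[[1,0,0,0.04,0],[1,0,0,0,0]]]'|grep -E 'pos|^force'
python3 -m handwheel '[[[1,0,0,0.04,0],[1,0,0,0,0]]]'|grep -E 'pos|^force'
done
```

```text
eef_pos: [694.3, 121.5, 90.0]
force: [-7.7, 0.5, 13.1]
eef_pos: [694.2, 121.5, 90.0]
force: [-4.3, 0.2, 8.8]
eef_pos: [694.2, 121.5, 90.4]
force: [-2.7, 0.4, 4.8]
eef_pos: [694.2, 121.5, 91.1]
force: [-1.3, -0.0, 4.1]
eef_pos: [694.2, 121.5, 93.0]
force: [-0.2, 0.6, 3.7]
eef_pos: [694.1, 121.5, 94.9]
force: [0.9, 0.8, 2.2]
```

The spring reads about 4.8 N at the bottom and falls steadily over about 5 mm, so the button was fully down. Retreating.

```bash
python3 -m handwheel '[[[1,0,0,0.3,0],[1,0,0,0.6,0],[1,0,0,0.6,0],[1,-0.6,-0.3,0.3,0],[1,-0.8,-0.6,0.2,0],[1,-0.8,-0.8,0,0],[1,-0.8,-0.8,0,0],[1,-0.8,-0.8,0,0],[1,-0.5,-0.8,0,0],[1,0,-0.4,0,0]]]'
python3 -m handwheel '[[[1,-0.5,-0.8,0,0],[1,-0.5,-0.8,0,0],[1,0,0,0,0]]]'
python3 - <<'E'
from h import *
c=cap('top','t8.png');cv2.imwrite('pics/crop8.png',cv2.resize(c['img'][130:240,170:370],None,fx=4,fy=4))
E
```

```text
time_s: 17.6
eef_pos: [491.3, -91.1, 195.7]
ee_rot: [0.0, 1.0, -0.014, -0.0]
force: [0.6, 0.2, -0.7]
grip_width: -0.001
grip_force: 0.0
time_s: 17.9
eef_pos: [441.6, -172.7, 195.3]
ee_rot: [0.001, 1.0, -0.016, -0.0]
force: [-0.6, 0.7, 0.7]
grip_width: -0.0
grip_force: 0.0
```

View pics/crop8.png

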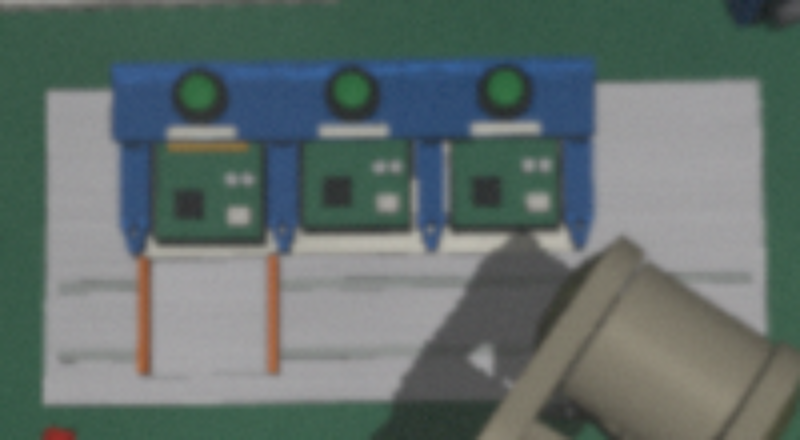

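The module sits square in lane2 at crop (210,190), about 12 mm past where the contact's face began. The other modules are unchanged and all buttons are up.

```bash
python3 -c "
from rig import ctrl
print(ctrl.finish_job())"
```

```text
the job is handed in; nothing more can be done
None
```

I slid the shuttle to the empty left-hand lane (lane2), pushed the module in until it came up solid (25 N at most), pressed that lane's start button fully, and handed the job in at about 18 s; the hand-in returned no verdict.

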